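# Clear the front of the recipe tin and flip its lid open

### The arm

A 6-joint arm with a two-finger parallel gripper is mounted at the origin on a cart in front of the work surface, level with it; the furniture and walls round the work are solid. World frame = base frame: x ahead of the robot, y to its left, z up, the work surface at z = 0. Lengths are in m, angles in rad, forces in N, time in s.
With the tool pointing down it reaches from about 0.4 to 0.825 m from the base axis. Payload 7 kg.
Tool frame: the origin (TCP) lies midway between the tips of the shut fingers; the grasp point (between the pads) lies hold_point_z behind it (hold_point_z is the distance from the TCP to the grasp point, in m); z points along the fingers, y is the line along which they close (so a half turn about z gives the same grasp; the last joint's range is limited). The gripper opens to 88 mm and grips with 3 to 60 N. Pads are 19 mm wide; open, the fingers measure 130 mm over their backs; the gripper's body (78 mm by 193 mm) begins 47 mm behind the grasp point.
Start: joints at [-1.02, 0.359, 0.012, 0, -1.224, -0.288], TCP at [0.175, -0.652, 0.227] pointing down, gripper open.
Joint ranges: [-3.07, 3.07], [-1.43, 2.12], [-1.02, 1.25], [-3.03, 1.67], [-3.05, -0], [-3.03, 3.03]. Speed limits (rad/s): [2.39, 2.39, 3.01, 3.14, 3.14, 3.14].

### API

Orientations are given as [roll, pitch, yaw] about the fixed x, y, z axes, in that order (R = Rz(yaw) Ry(pitch) Rx(roll)).
In Python, from station import * gives the robot as it stands.
- The arm moves only by the tool apply_moves, never from a script. Its argument "steps" is a list of rows, each an object with "translation": the shift along the world's x, y, z scaled (see below), a list of three; "rotation": the turn, a rotation vector about the world's x, y, z scaled (see below), a list of three. A call has exactly 10 rows; each row is the pose to reach, as a shift and turn from the pose commanded when the call began; what a row does not reach only later rows make up. The controller multiplies each number of a shift by 250 mm and each number of a turn by 30 degrees. A row lasts 1/12 s, in which the tool goes at most 41.7 mm and 7.16 degrees, less where a joint would pass 70% of its speed; a pose out of reach is approached as far as the arm can. A call with a number of a shift or a turn outside -1 to 1 is refused whole. A call with a gripper value outside its range is refused whole. "jaw" is the closure, from -1 (fully open) to 1 (shut), so that 0 is half open, set as the call begins (left out, the last holds). The fingers move at their own pace and stop on an object; "newtons" is the grip in N (left out, the last holds). Time passes only in rows, so rows that repeat a pose let the fingers close, or fill a call up. It gives the time, the measured TCP pose, the force, the opening and the grip force at its end, in the units of the state.
- get_state(): the state, without advancing time (a new reading comes with each control period).
- grab_frame(name): name is "side" or "top" or "wrist"; returns the picture (420x560x3 uint8, blue, green, red); there is no depth.
- camera_model(name): a dict with "fx", "fy", "cx", "cy" (pixels), "xyz" and "rotation" of the camera in the world. Camera axes: x right, y down, z forward; pixel columns grow to the right and rows downward; lengths in m; the calibration is good to about 2 mm. The wrist camera is an equidistant fisheye: a pixel r from the principal point sees the ray r / f radians off the axis. A picture is of the moment at which its call begins: read the wrist's pose just before it. camera_model takes no time and is no camera call; for the wrist camera it gives the pose at the moment of the call.
- job_done(): hands the job in; it is judged then, once.
The state is a dict: "t": time; "q": joint angles; "qd": joint speeds; "joint_efforts": joint torques, N m; "eef_pos": TCP position; "ee_rot": TCP orientation; "force": force on the tool from outside, world axes, zero at the start; "moment": the same for the moment, N m; "width": finger opening in m; "gripper_force": force on a finger pad.
Only numpy, scipy, OpenCV 4.12 (cv2) and the standard library are available. Lean on these libraries where they do the work, as an engineer would, in place of code of your own. Each camera call takes 0.05 s, during which the arm holds its last target. There are 200 camera calls.

### The job

The kitchen timer stands in the way of the lift tab of the recipe tin: with the fingertips slide it, upright, along the worktop to either side, until no part of it stands in front of the tin. Then get a fingertip under the tab and turn the lid up, over and past its balance point without flinging it, so that it rests fully back by its own weight. Pick nothing up, and leave the tin and the other things where they stand.

Things in the scene. Friction and masses are not known exactly. Their poses are not given: they have to be found in the camera images.
- tin: Recipe tin, green sheet-metal box, 107 (x) by 147 (y) by 74 mm high, 1.4 kg, loose. Origin: centre of underside; z up, x from front to hinge side, y to the left along its front. Body front at x = -50 mm, rim z = 70. Lid top z = 74; its skirt hangs 15 mm down at the front (face x = -54, lower edge z = 58) and sides. x points away from the robot, turned by up to 0.25 rad.
- tin_lid (a joint): Angle of the tin's lid about its hinge, rad: 0 shut, grows as the front edge rises and swings back; stop at 1.92, balance point at about 1.60. Below that it sinks shut, beyond it it sinks open to the stop, both slowly (damping 0.05 N m s/rad; lid with tab about 0.1 kg, so less than 1 N lifts the tab).
- tin_hinge (a point): Hinge line of the lid, along the tin's y axis, at x = 54, y = 0, z = 71 mm in the tin's frame; its axes are the tin's.
- tin_tab (a point): Middle of the front edge of the dark steel lift tab that sticks out level from the middle of the lid's front skirt and turns with the lid: 44 mm wide (y), 22 mm deep, 3 mm thick, 5 mm round front edge. Lid shut: x = -77.5, y = 0, z = 64 mm in the tin's frame, so 61 mm of free height under it.
- kitchen_timer: Round wind-up kitchen timer, 61 mm diameter, 60 mm high (dark base 0 to 18 mm, white ribbed dial to 50 mm, 4 mm thick grip bar on top), 0.14 kg, loose, standing close in front of the tab. Origin: centre of its underside, z up. It is clear of the tin's front when its centre is more than about 105 mm to the left or right of the tin's middle (along the tin's y).
- pepper_mill: Wooden pepper mill, 58 mm diameter, 165 mm high, loose bystander beside the tin. Origin: centre of its underside.
- milk_jug: Small white stoneware milk jug, 65 by 92 by 78 mm high, loose bystander beside the tin. Origin: centre of its underside.
- spice_jar: Glass spice jar with a cork, 43 mm diameter, 90 mm high, loose bystander beside the tin. Origin: centre of its underside.
There are look-alikes about, which are no part of the job. What is shaped like the tin but blue, turquoise or yellow is not meant.

How it is judged:
By the outcome, as a careful person would: the job done as asked, in the order asked, and still so for the second after the job is handed in, with the robot touching nothing.
It also fails if it takes over 64 s, if anything falls off the work surface, if the arm or the gripper's body presses on something with over 40 N, if the wrist force passes 120 N, or if a joint passes its speed limit or range.

## Working session

There is one attempt and no reset: what is moved stays moved. The work goes in short steps, Python scripts to look and compute and a tool call to move; the robot and the scene stay as the last step left them, time stands still between calls to the robot, and variables do not carry over. Pictures are saved under pics/ and viewed, at most 12 in all, crops included, and the job is handed in when it is done.

Besides the shell and the picture viewer there is one more tool, called after "Request:" by a JSON object that holds its "fn" and its "kwargs". apply_moves: Moves the arm, as the interface text tells. Shifts and turns lie within -1 to 1; 1 stands for 250 mm of shift or 30 degrees of turn. Its arguments: {"type":"object","properties":{"steps":{"type":"array"},"jaw":{"type":"number"},"newtons":{"type":"number"}},"required":["steps"]}

```bash
mkdir -p pics; ls; python3 - <<'E'
from station import *
import cv2,numpy as np
s=get_state();print({k:np.round(v,3).tolist() for k,v in s.items()})
for n in("side","top"):
    c=camera_model(n);print(n,c)
    cv2.imwrite(f"pics/{n}0.png",grab_frame(n))
E
```

```text
pics
{'t': 0.0, 'q': [-1.02, 0.359, 0.011, -0.0, -1.224, -0.288], 'qd': [0.001, -0.0, -0.001, 0.0, -0.001, 0.001], 'joint_efforts': [0.002, -58.272, 29.305, 6.997, 0.007, -0.0], 'eef_pos': [0.175, -0.651, 0.226], 'ee_rot': [3.14, -0.0, -2.879], 'force': [0.048, -0.994, -0.047], 'moment': [-0.002, 0.01, 0.03], 'gripper_force': 0.0, 'width': 0.088}
side {'fx': 542.2220882316653, 'fy': 542.2220882316653, 'cx': 280.91777891734773, 'cy': 204.05121650909226, 'xyz': array([-0.15829232,  1.48855569,  0.6777023 ]), 'rotation': array([-1.93177782e+00, -2.27726311e-03, -2.69046633e+00])}
top {'fx': 445.415106121709, 'fy': 445.415106121709, 'cx': 283.89480344673, 'cy': 212.05263561619427, 'xyz': array([0.38787248, 0.05063052, 1.27505819]), 'rotation': array([-3.03576473,  0.00418696, -1.56389826])}
```

View pics/side0.png

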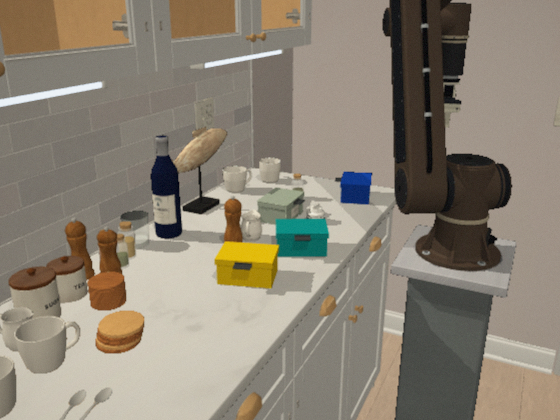

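View pics/top0.png

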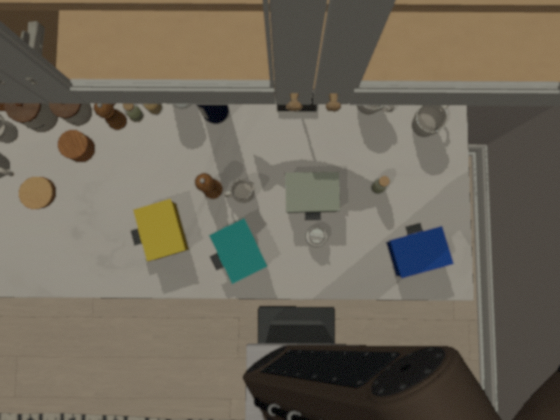

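The top view shows the green tin near (313,192), its tab at (313,215) and the timer at (317,235). The jug is at (242,190), the mill at (205,183) and the jar at (381,185). The side view shows the tin at (282,205) and the timer at (316,213). There is free room to the right of the timer, which is towards −y.

```bash
cat > h.py <<'E'
import numpy as np,cv2
from scipy.spatial.transform import Rotation as R
from station import *
def ray(cam,uv):
    R_=R.from_euler('xyz',cam['rotation']).as_matrix()
    d=np.array([(uv[0]-cam['cx'])/cam['fx'],(uv[1]-cam['cy'])/cam['fy'],1.])
    return np.array(cam['xyz']),R_@d
def plane(cam,uv,z):
    o,d=ray(cam,uv);return o+d*(z-o[2])/d[2]
def proj(cam,p):
    v=R.from_euler('xyz',cam['rotation']).as_matrix().T@(np.array(p)-cam['xyz'])
    return np.array([cam['fx']*v[0]/v[2]+cam['cx'],cam['fy']*v[1]/v[2]+cam['cy']])
def tri(c1,u1,c2,u2):
    (o1,d1),(o2,d2)=ray(c1,u1),ray(c2,u2)
    s=np.linalg.lstsq(np.c_[d1,-d2],o2-o1,rcond=None)[0]
    a,b=o1+s[0]*d1,o2+s[1]*d2
    return (a+b)/2,np.linalg.norm(a-b)
def blobs(m,amin=30):
    n,l,s,c=cv2.connectedComponentsWithStats(m.astype(np.uint8))
    return [(s[i].tolist(),c[i].round(1).tolist()) for i in range(1,n) if s[i,4]>amin]
E
python3 - <<'E'
from h import *
import station;print([k for k in dir(station) if k[0]!='_'])
try: print(hold_point_z)
except Exception as e: print(e)
t=cv2.imread('pics/top0.png');s=cv2.imread('pics/side0.png')
ct,cs=camera_model('top'),camera_model('side')
for p in [(192,313),(180,300),(215,313),(235,317),(225,300)]: print(p,t[p],cv2.cvtColor(t,cv2.COLOR_BGR2HSV)[p])
a=cv2.resize(t[150:270,180:420],None,fx=3.3,fy=3.3,interpolation=cv2.INTER_CUBIC)
b=cv2.resize(s[165:265,200:360],None,fx=4.9,fy=4.9,interpolation=cv2.INTER_CUBIC)
a=cv2.resize(a,(792,300));b=cv2.resize(s[170:270,200:400],(600,300),interpolation=cv2.INTER_CUBIC)
a=cv2.resize(t[150:250,180:420],(720,300),interpolation=cv2.INTER_CUBIC)
o=np.zeros((600,720,3),np.uint8);o[:300]=a;o[300:,:600]=b;cv2.imwrite('pics/crop.png',o)
E
```

```text
['Unreachable', 'camera_model', 'get_state', 'grab_frame', 'hold_point_z', 'job_done']
0.0188
(192, 313) [103 120 117] [ 35  36 120]
(180, 300) [103 120 117] [ 35  36 120]
(215, 313) [49 50 51] [15 10 51]
(235, 317) [131 142 144] [ 25  23 144]
(225, 300) [106 115 119] [ 21  28 119]
```

View pics/crop.png

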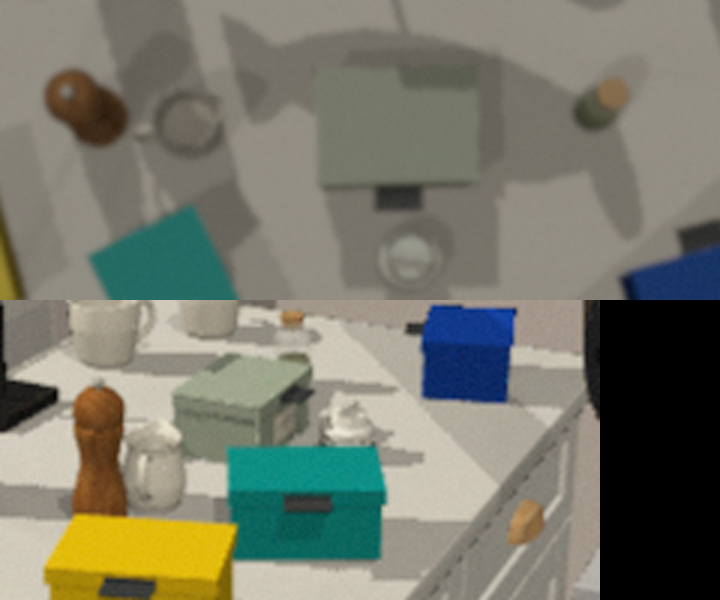

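Crop, top half: the lid corners are at about (320,187), (480,182), (478,68) and (318,66), the tab front at (398,210) and the timer at (410,258). Side half: the lid corners are at about (175,402), (257,413), (312,365) and (228,353), the tab at (298,396) and the timer top at (347,398).

```bash
python3 - <<'E'
from h import *
ct,cs=camera_model('top'),camera_model('side')
T=lambda u,v:(180+u/3,150+v/3)
S=lambda u,v:(200+u/3,170+(v-300)/3)
for n,a,b in [('FL',T(320,187),S(257,413)),('FR',T(480,182),S(312,365)),('BR',T(478,68),S(228,353)),('BL',T(318,66),S(175,402)),('tab',T(398,210),S(298,397)),('timertop',T(410,256),S(347,398))]:
    p,e=tri(ct,a,cs,b);print(n,p.round(3),round(e,4),plane(ct,a,.074 if len(n)==2 else .064).round(3))
t=cv2.imread('pics/top0.png').astype(int)
m=(t[...,1]-t[...,2]>=1)&(t[...,1]-t[...,0]>8)&(t[...,1]<135);roi=np.zeros(m.shape,bool);roi[165:216,280:345]=1
m=cv2.morphologyEx((m&roi).astype(np.uint8),cv2.MORPH_OPEN,np.ones((5,5)))
c=max(cv2.findContours(m,0,1)[0],key=cv2.contourArea)
pts=np.array([plane(ct,q[0],.074)[:2] for q in c]).astype(np.float32)
r=cv2.minAreaRect(pts*1000);print(r)
print('jug',plane(ct,T(187,120),.07).round(3),'jar',plane(ct,T(610,92),.09).round(3),'blue corner',plane(ct,T(622,275),.07).round(3),'teal', plane(ct,T(195,207),.07).round(3))
print('timer',[plane(ct,T(410,258),z).round(3) for z in(.03,.05)])
E
```

```text
FL [0.518 0.05  0.065] 0.0048 [0.515 0.049 0.074]
FR [ 0.521 -0.096  0.072] 0.0009 [ 0.52  -0.096  0.074]
BR [ 0.626 -0.095  0.071] 0.0006 [ 0.625 -0.094  0.074]
BL [0.624 0.05  0.061] 0.01 [0.626 0.052 0.074]
tab [ 0.5   -0.02   0.062] 0.0094 [ 0.495 -0.022  0.064]
timertop [ 0.453 -0.033  0.065] 0.0005 [ 0.453 -0.033  0.064]
((571.0896606445312, -19.84124755859375), (104.62026977539062, 142.05319213867188), 0.36663126945495605)
jug [0.576 0.171 0.07 ] jar [ 0.6   -0.211  0.09 ] blue corner [ 0.437 -0.223  0.07 ] teal [0.496 0.162 0.07 ]
timer [array([ 0.453, -0.035,  0.03 ]), array([ 0.452, -0.034,  0.05 ])]
```

Request:
{"fn": "apply_moves", "kwargs": {"steps": [{"translation": [0.09, 0.08, 0], "rotation": [0, 0, 0.083]}, {"translation": [0.18, 0.16, 0], "rotation": [0, 0, 0.167]}, {"translation": [0.27, 0.24, 0], "rotation": [0, 0, 0.25]}, {"translation": [0.36, 0.32, 0], "rotation": [0, 0, 0.333]}, {"translation": [0.45, 0.4, 0], "rotation": [0, 0, 0.417]}, {"translation": [0.54, 0.48, 0], "rotation": [0, 0, 0.5]}, {"translation": [0.63, 0.56, 0], "rotation": [0, 0, 0.583]}, {"translation": [0.72, 0.64, 0], "rotation": [0, 0, 0.667]}, {"translation": [0.81, 0.72, 0], "rotation": [0, 0, 0.75]}, {"translation": [0.9, 0.8, 0], "rotation": [0, 0, 0.833]}], "jaw": 0.545, "newtons": 10}}

```text
t: 0.93
eef_pos: [0.4011, -0.4505, 0.2263]
ee_rot: [3.141, -0.0, -2.441]
force: [1.9, -0.3, 0.7]
width: 0.0264
gripper_force: 0.0
```

Request:
{"fn": "apply_moves", "kwargs": {"steps": [{"translation": [0.02, 0.1, 0], "rotation": [0, 0, 0.083]}, {"translation": [0.04, 0.2, 0], "rotation": [0, 0, 0.167]}, {"translation": [0.06, 0.3, 0], "rotation": [0, 0, 0.25]}, {"translation": [0.08, 0.4, 0], "rotation": [0, 0, 0.333]}, {"translation": [0.1, 0.5, 0], "rotation": [0, 0, 0.417]}, {"translation": [0.12, 0.6, 0], "rotation": [0, 0, 0.5]}, {"translation": [0.14, 0.7, 0], "rotation": [0, 0, 0.583]}, {"translation": [0.16, 0.8, 0], "rotation": [0, 0, 0.667]}, {"translation": [0.18, 0.9, 0], "rotation": [0, 0, 0.75]}, {"translation": [0.2, 1.0, 0], "rotation": [0, 0, 0.833]}]}}

```text
t: 1.77
eef_pos: [0.4501, -0.2005, 0.2264]
ee_rot: [3.141, -0.0, -2.004]
force: [0.4, -0.5, 0.1]
width: 0.0197
gripper_force: 0.0
```

Request:
{"fn": "apply_moves", "kwargs": {"steps": [{"translation": [0.0, 0.1, 0], "rotation": [0, 0, 0.083]}, {"translation": [0.0, 0.2, 0], "rotation": [0, 0, 0.167]}, {"translation": [0.0, 0.3, 0], "rotation": [0, 0, 0.25]}, {"translation": [0.0, 0.4, 0], "rotation": [0, 0, 0.333]}, {"translation": [0.0, 0.5, 0], "rotation": [0, 0, 0.417]}, {"translation": [0.0, 0.6, 0], "rotation": [0, 0, 0.5]}, {"translation": [0.0, 0.7, 0], "rotation": [0, 0, 0.583]}, {"translation": [0.0, 0.8, 0], "rotation": [0, 0, 0.667]}, {"translation": [0.0, 0.9, 0], "rotation": [0, 0, 0.75]}, {"translation": [0.0, 0.95, 0], "rotation": [0, 0, 0.833]}]}}

```text
t: 2.6
eef_pos: [0.4501, 0.0377, 0.2265]
ee_rot: [3.142, 0.0, -1.567]
force: [0.5, 0.1, -0.4]
width: 0.02
gripper_force: 0.0
```

```bash
python3 - <<'E'
from h import *
c=camera_model('wrist');s=get_state();print({k:np.round(s[k],4).tolist() for k in('t','q','eef_pos','ee_rot','width','force')});print(c)
cv2.imwrite('pics/w1.png',grab_frame('wrist'))
E
```

```text
{'t': 2.6, 'q': [0.5219, -0.0188, -0.4547, -0.0003, -1.1348, -0.518], 'eef_pos': [0.4501, 0.0377, 0.2265], 'ee_rot': [3.1416, 0.0003, -1.5671], 'width': 0.02, 'force': [0.4562, 0.0907, -0.3888]}
{'fx': 325.19226210127806, 'fy': 325.19226210127806, 'cx': 278.2302589647124, 'cy': 205.04956553722394, 'xyz': array([ 0.45203368, -0.02784854,  0.38529256]), 'rotation': array([ 2.88988551e+00, -1.59812651e-04, -3.13713939e+00])}
```

View pics/w1.png

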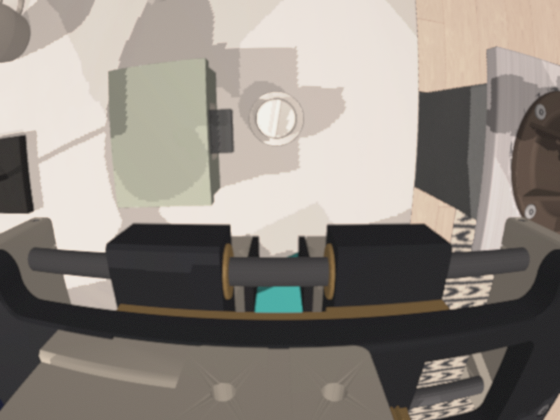

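The wrist view shows the timer centred at about (276,118), the tab front edge at x≈233 between rows 109 and 152, and the lid corners at about (109,73), (206,60), (213,203) and (116,207).

```bash
cat >> h.py <<'E'
def fray(cam,uv):
    v=np.array([uv[0]-cam['cx'],uv[1]-cam['cy']]);r=np.hypot(*v);th=r/cam['fx']
    d=np.r_[v/r*np.sin(th),np.cos(th)]
    return np.array(cam['xyz']),R.from_euler('xyz',cam['rotation']).as_matrix()@d
def fplane(cam,uv,z):
    o,d=fray(cam,uv);return o+d*(z-o[2])/d[2]
E
python3 - <<'E'
from h import *
c=camera_model('wrist')
for n,u,z in [('lidBR',(109,73),.074),('lidFR',(206,60),.074),('lidFL',(213,203),.074),('lidBL',(116,207),.074),('tabR',(231,110),.064),('tabL',(233,152),.064),('timer.06',(276,118),.055),('timer.03',(276,118),.03),('Rt',(276,93),.03),('Rb',(276,145),.03),('Rl',(248,118),.03),('Rr',(304,118),.03)]:
    print(n,fplane(c,u,z).round(4))
E
```

```text
lidBR [ 0.6282 -0.0867  0.074 ]
lidFR [ 0.5223 -0.0901  0.074 ]
lidFL [0.5171 0.0514 0.074 ]
lidBL [0.6273 0.0566 0.074 ]
tabR [ 0.499  -0.0404  0.064 ]
tabL [0.4972 0.0015 0.064 ]
timer.06 [ 0.4548 -0.0323  0.055 ]
timer.03 [ 0.455  -0.0327  0.03  ]
Rt [ 0.4552 -0.0601  0.03  ]
Rb [ 0.4548 -0.0032  0.03  ]
Rl [ 0.4853 -0.0327  0.03  ]
Rr [ 0.4247 -0.0331  0.03  ]
```

Request:
{"fn": "apply_moves", "kwargs": {"steps": [{"translation": [0.016, 0, -0.12], "rotation": [0, 0, 0]}, {"translation": [0.016, 0, -0.24], "rotation": [0, 0, 0]}, {"translation": [0.016, 0, -0.36], "rotation": [0, 0, 0]}, {"translation": [0.016, 0, -0.48], "rotation": [0, 0, 0]}, {"translation": [0.016, 0, -0.58], "rotation": [0, 0, 0]}, {"translation": [0.016, 0, -0.66], "rotation": [0, 0, 0]}, {"translation": [0.016, 0, -0.73], "rotation": [0, 0, 0]}, {"translation": [0.016, 0, -0.78], "rotation": [0, 0, 0]}, {"translation": [0.016, 0, -0.81], "rotation": [0, 0, 0]}, {"translation": [0.016, 0, -0.826], "rotation": [0, 0, 0]}]}}

```text
t: 3.48
eef_pos: [0.4537, 0.0352, 0.019]
ee_rot: [3.14, -0.001, -1.571]
force: [-0.3, -0.1, -0.4]
width: 0.0202
gripper_force: 0.0
```

Request:
{"fn": "apply_moves", "kwargs": {"steps": [{"translation": [0, -0.04, 0], "rotation": [0, 0, 0]}, {"translation": [0, -0.07, 0], "rotation": [0, 0, 0]}, {"translation": [0, -0.1, 0], "rotation": [0, 0, 0]}, {"translation": [0, -0.12, 0], "rotation": [0, 0, 0]}, {"translation": [0, -0.14, 0], "rotation": [0, 0, 0]}, {"translation": [0, -0.16, 0], "rotation": [0, 0, 0]}, {"translation": [0, -0.18, 0], "rotation": [0, 0, 0]}, {"translation": [0, -0.2, 0], "rotation": [0, 0, 0]}, {"translation": [0, -0.22, 0], "rotation": [0, 0, 0]}, {"translation": [0, -0.24, 0], "rotation": [0, 0, 0]}]}}

```text
t: 4.32
eef_pos: [0.4547, -0.0246, 0.0202]
ee_rot: [-3.141, 0.0, -1.57]
force: [0.5, 1.9, 1.7]
width: 0.0199
gripper_force: 1.1
```

```bash
python3 - <<'E'
from h import *
s=get_state();print({k:np.round(s[k],4).tolist() for k in('t','q','eef_pos','ee_rot','width','force')})
cv2.imwrite('pics/w2.png',grab_frame('wrist'))
E
```

```text
{'t': 4.3167, 'q': [0.3808, 0.2541, -0.7174, 0.0, -0.5986, -0.3801], 'eef_pos': [0.4547, -0.0246, 0.0202], 'ee_rot': [-3.1409, 0.0002, -1.5701], 'width': 0.0199, 'force': [0.462, 1.8972, 1.6989]}
```

View pics/w2.png

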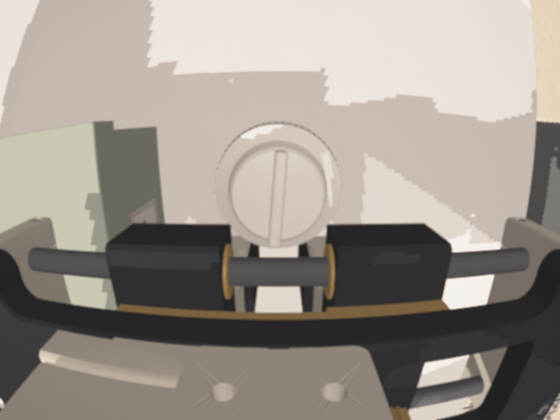

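The timer sits upright in the fork, with its centre at about (278,188). I'll keep pushing.

Request:
{"fn": "apply_moves", "kwargs": {"steps": [{"translation": [0, -0.02, 0], "rotation": [0, 0, 0]}, {"translation": [0, -0.04, 0], "rotation": [0, 0, 0]}, {"translation": [0, -0.06, 0], "rotation": [0, 0, 0]}, {"translation": [0, -0.08, 0], "rotation": [0, 0, 0]}, {"translation": [0, -0.1, 0], "rotation": [0, 0, 0]}, {"translation": [0, -0.12, 0], "rotation": [0, 0, 0]}, {"translation": [0, -0.14, 0], "rotation": [0, 0, 0]}, {"translation": [0, -0.16, 0], "rotation": [0, 0, 0]}, {"translation": [0, -0.18, 0], "rotation": [0, 0, 0]}, {"translation": [0, -0.2, 0], "rotation": [0, 0, 0]}]}}

```text
t: 5.2
eef_pos: [0.4543, -0.0748, 0.02]
ee_rot: [3.142, 0.0, -1.57]
force: [0.6, 1.7, -0.2]
width: 0.0199
gripper_force: 0.8
```

Request:
{"fn": "apply_moves", "kwargs": {"steps": [{"translation": [0, -0.02, 0], "rotation": [0, 0, 0]}, {"translation": [0, -0.04, 0], "rotation": [0, 0, 0]}, {"translation": [0, -0.06, 0], "rotation": [0, 0, 0]}, {"translation": [0, -0.08, 0], "rotation": [0, 0, 0]}, {"translation": [0, -0.1, 0], "rotation": [0, 0, 0]}, {"translation": [0, -0.12, 0], "rotation": [0, 0, 0]}, {"translation": [0, -0.14, 0], "rotation": [0, 0, 0]}, {"translation": [0, -0.16, 0], "rotation": [0, 0, 0]}, {"translation": [0, -0.175, 0], "rotation": [0, 0, 0]}, {"translation": [0, -0.185, 0], "rotation": [0, 0, 0]}]}}

```text
t: 6.03
eef_pos: [0.4543, -0.1211, 0.02]
ee_rot: [3.142, 0.0, -1.571]
force: [0.6, 1.2, 1.6]
width: 0.0194
gripper_force: 0.8
```

```bash
python3 - <<'E'
from h import *
s=get_state();print({k:np.round(s[k],4).tolist() for k in('t','q','eef_pos','ee_rot','width','force')})
E
```

```text
{'t': 6.0333, 'q': [0.1598, 0.2749, -0.6849, -0.0, -0.611, -0.1597], 'eef_pos': [0.4543, -0.1211, 0.02], 'ee_rot': [3.1416, 0.0, -1.5707], 'width': 0.0194, 'force': [0.5899, 1.2066, 1.6075]}
```

Request:
{"fn": "apply_moves", "kwargs": {"steps": [{"translation": [0, 0.03, 0], "rotation": [0, 0, 0]}, {"translation": [0, 0.06, 0], "rotation": [0, 0, 0]}, {"translation": [0, 0.1, 0], "rotation": [0, 0, 0]}, {"translation": [0, 0.1, 0.08], "rotation": [0, 0, 0]}, {"translation": [0, 0.1, 0.2], "rotation": [0, 0, 0]}, {"translation": [0, 0.1, 0.32], "rotation": [0, 0, 0]}, {"translation": [0, 0.1, 0.44], "rotation": [0, 0, 0]}, {"translation": [0, 0.1, 0.56], "rotation": [0, 0, 0]}, {"translation": [0, 0.1, 0.68], "rotation": [0, 0, 0]}, {"translation": [0, 0.1, 0.8], "rotation": [0, 0, 0]}]}}

```text
t: 6.87
eef_pos: [0.4539, -0.0946, 0.2217]
ee_rot: [-3.141, 0.0, -1.569]
force: [1.1, 0.3, -0.4]
width: 0.0201
gripper_force: 0.0
```

```bash
python3 - <<'E'
from h import *
s=get_state();print({k:np.round(s[k],4).tolist() for k in('t','q','eef_pos','ee_rot','width','force')})
print(camera_model('wrist'))
cv2.imwrite('pics/w3.png',grab_frame('wrist'))
E
```

```text
{'t': 6.8667, 'q': [0.2211, 0.0067, -0.4408, -0.0001, -1.1229, -0.2195], 'eef_pos': [0.4539, -0.0946, 0.2217], 'ee_rot': [-3.1412, 0.0001, -1.5693], 'width': 0.0201, 'force': [1.1284, 0.2519, -0.3833]}
{'fx': 325.19226210127806, 'fy': 325.19226210127806, 'cx': 278.2302589647124, 'cy': 205.04956553722394, 'xyz': array([ 0.45562444, -0.1600646 ,  0.38054386]), 'rotation': array([ 2.89007740e+00,  1.74568466e-04, -3.13931376e+00])}
```

View pics/w3.png

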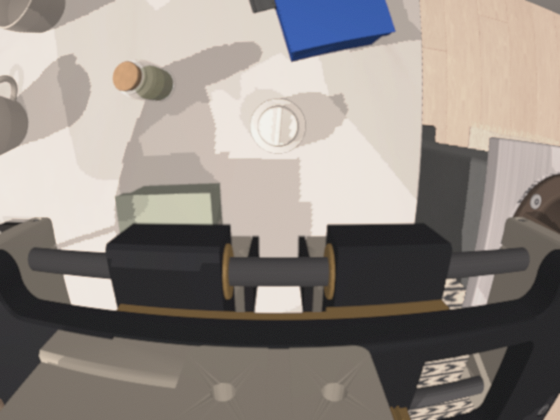

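The timer stands upright at (278,127), clear of the tin, and the blue tin is untouched. Next I'll fit the arm's planar kinematics to see which tilts are reachable.

```bash
python3 - <<'E'
from h import *
from scipy.optimize import least_squares
c=camera_model('wrist');print('timer',fplane(c,(278,127),.03).round(4))
D=[([.359,.0115],(.175,-.6515,.2265)),([-.0188,-.4547],(.4501,.0377,.2265)),([.2541,-.7174],(.4547,-.0246,.0202)),([.2749,-.6849],(.4543,-.1211,.02)),([.0067,-.4408],(.4539,-.0946,.2217))]
def f(p):
    a0,a,b,e,H=p;o=[]
    for (q2,q3),x in D:
        d=q2-q3;rho=np.sqrt(x[0]**2+x[1]**2-.1914**2)
        o+=[a0+a*np.sin(q2)+b*np.cos(d)+e*np.sin(d)-rho,H+a*np.cos(q2)-b*np.sin(d)+e*np.cos(d)-x[2]]
    return o
r=least_squares(f,[0,.4,.4,0,.1]);print(r.x.round(4),np.abs(r.fun).max())
E
```

```text
timer [ 0.4609 -0.1564  0.03  ]
[ 1.000e-04  6.000e-01  4.633e-01  9.000e-04 -1.785e-01] 0.00018040209689607067
```

```bash
cat >> h.py <<'E'
def ik(tcp,d,L,H=-.1785,a=.6,b=.4633,off=.1914):
    W=np.array(tcp)-L*np.array(d);h=H+L
    r2=W[0]**2+W[1]**2
    if r2<off**2: return None
    q1=np.arctan2(W[1],W[0])+np.arcsin(off/np.sqrt(r2));rho=np.sqrt(r2-off**2);z=W[2]-h
    D2=rho**2+z**2;c=(D2-a*a-b*b)/(2*a*b)
    if abs(c)>1: return None
    k=np.arccos(c)          # elbow bend
    g=np.arctan2(z,rho);al=np.arctan2(b*np.sin(k),a+b*np.cos(k))
    q2=np.pi/2-(g+al);dl=-(g+al-k);q3=q2-dl
    ca,sa=np.cos(q1),np.sin(q1)
    f=np.array([ca*np.cos(dl),sa*np.cos(dl),-np.sin(dl)]);gd=np.array([-ca*np.sin(dl),-sa*np.sin(dl),-np.cos(dl)]);l=np.array([-sa,ca,0])
    return np.r_[q1,q2,q3,np.arctan2(d@l,d@gd),-np.arccos(np.clip(f@d,-1,1))]
E
python3 - <<'E'
from h import *
for L in(.28,.36):
  for tau in(35,50,60):
    for ph in(0,-45,-90,45,90):
        t,p=np.radians([tau,ph]);d=np.array([np.sin(t)*np.cos(p),np.sin(t)*np.sin(p),-np.cos(t)])
        o=[ik(P,d,L) for P in((.487,-.02,.05),(.64,-.015,.19))]
        print(L,tau,ph,[None if q is None else q.round(2).tolist() for q in o])
E
```

```text
0.28 35 0 [[0.56, 0.11, -1.02, -1.84, -0.32], [0.38, 0.12, -0.53, -0.56, -0.41]]
0.28 35 -45 [[0.77, 0.2, -0.89, -1.0, -0.75], [0.55, 0.21, -0.41, -0.76, -0.95]]
0.28 35 -90 [[0.67, 0.36, -0.62, -0.54, -1.07], [0.52, 0.39, -0.14, -0.53, -1.4]]
0.28 35 45 [[0.16, 0.22, -0.86, 1.64, -0.34], [0.12, 0.22, -0.4, 0.72, -0.57]]
0.28 35 90 [[0.02, 0.37, -0.59, 0.9, -0.82], [0.02, 0.4, -0.13, 0.69, -1.13]]
0.28 50 0 [[0.7, 0.21, -1.21, -2.34, -0.76], [0.43, 0.09, -0.7, -1.7, -0.33]]
0.28 50 -45 [[0.93, 0.3, -0.99, -1.21, -0.94], [0.66, 0.22, -0.53, -1.08, -1.04]]
0.28 50 -90 [[0.75, 0.46, -0.61, -0.63, -1.25], [0.59, 0.46, -0.16, -0.69, -1.54]]
0.28 50 45 [[0.06, 0.31, -0.95, 2.18, -0.67], [0.05, 0.23, -0.51, 1.41, -0.55]]
0.28 50 90 [[-0.09, 0.48, -0.58, 1.12, -1.02], [-0.06, 0.47, -0.14, 0.95, -1.23]]
0.28 60 0 [[0.81, 0.46, -1.36, -2.41, -1.22], [0.46, 0.11, -0.81, -2.25, -0.52]]
0.28 60 -45 [[1.03, 0.42, -1.05, -1.27, -1.08], [0.72, 0.26, -0.6, -1.25, -1.14]]
0.28 60 -90 [[0.79, 0.55, -0.61, -0.67, -1.36], [0.63, 0.51, -0.18, -0.78, -1.65]]
0.28 60 45 [[-0.0, 0.42, -1.0, 2.29, -0.95], [0.
[... 571 characters left out ...]
6 50 -45 [[1.14, 0.37, -1.06, -1.12, -0.93], [0.79, 0.22, -0.62, -1.06, -1.08]]
0.36 50 -90 [[0.84, 0.54, -0.57, -0.57, -1.24], [0.67, 0.52, -0.14, -0.65, -1.56]]
0.36 50 45 [[-0.08, 0.39, -1.01, 2.14, -0.77], [-0.04, 0.24, -0.59, 1.49, -0.6]]
0.36 50 90 [[-0.2, 0.56, -0.52, 1.04, -1.05], [-0.15, 0.53, -0.11, 0.91, -1.27]]
0.36 60 0 [None, [0.58, 0.08, -1.0, -2.28, -0.67]]
0.36 60 -45 [[1.26, 0.56, -1.11, -1.15, -1.01], [0.88, 0.29, -0.7, -1.19, -1.19]]
0.36 60 -90 [[0.88, 0.65, -0.54, -0.6, -1.35], [0.71, 0.59, -0.14, -0.72, -1.66]]
0.36 60 45 [[-0.17, 0.55, -1.04, 2.19, -1.06], [-0.1, 0.31, -0.67, 1.82, -0.77]]
0.36 60 90 [[-0.27, 0.66, -0.49, 1.11, -1.2], [-0.2, 0.61, -0.11, 1.05, -1.37]]
```

```bash
cat >> h.py <<'E'
def tool(tau,ph):
    t,p=np.radians([tau,ph]);d=np.array([np.sin(t)*np.cos(p),np.sin(t)*np.sin(p),-np.cos(t)])
    y=np.array([0,1,0])-d[1]*d;y/=np.linalg.norm(y)
    return R.from_matrix(np.c_[np.cross(y,d),y,d])
E
python3 - <<'E'
from h import *
s=get_state();R0=R.from_euler('xyz',s['ee_rot'])
for L in(.28,.36):
  for tau in(38,45):
    for ph in(-15,-25,-35,-45):
        d=tool(tau,ph).as_matrix()[:,2]
        o=[ik(P,d,L) for P in((.43,-.02,.2),(.487,-.02,.05),(.57,-.015,.17),(.64,-.015,.19))]
        print(L,tau,ph,[None if q is None else q.round(2).tolist() for q in o],(tool(tau,ph)*R0.inv()).as_rotvec(degrees=True).round(1))
E
```

```text
0.28 38 -15 [[0.9, -0.36, -0.91, -0.8, -0.9], [0.71, 0.13, -1.04, -1.59, -0.54], [0.57, 0.02, -0.71, -0.98, -0.58], [0.48, 0.12, -0.55, -0.89, -0.56]] [ 22.6 -35.7 -89.3]
0.28 38 -25 [[0.95, -0.32, -0.89, -0.79, -1.02], [0.77, 0.15, -1.01, -1.38, -0.63], [0.61, 0.05, -0.69, -0.95, -0.72], [0.52, 0.14, -0.52, -0.9, -0.7]] [ 16.7 -39.  -91. ]
0.28 38 -35 [[0.96, -0.26, -0.86, -0.76, -1.11], [0.79, 0.18, -0.96, -1.2, -0.71], [0.65, 0.08, -0.65, -0.9, -0.84], [0.55, 0.17, -0.49, -0.87, -0.83]] [ 10.1 -41.2 -92.2]
0.28 38 -45 [[0.95, -0.19, -0.81, -0.72, -1.18], [0.8, 0.21, -0.91, -1.05, -0.79], [0.66, 0.12, -0.6, -0.85, -0.95], [0.57, 0.21, -0.44, -0.83, -0.96]] [  3.  -42.3 -92.9]
0.28 45 -15 [[1.05, -0.42, -0.99, -0.94, -1.0], [0.8, 0.17, -1.12, -1.78, -0.69], [0.62, 0.01, -0.79, -1.27, -0.61], [0.52, 0.11, -0.63, -1.21, -0.56]] [ 27.2 -42.2 -88.9]
0.28 45 -25 [[1.08, -0.35, -0.96, -0.9, -1.12], [0.86, 0.19, -1.08, -1.53, -0.75], [0.68, 0.04, -0.76, -1.17, -0.76], [0.57, 0.13, -0.6, -1.14, -0.72]] [ 20.5 -46.  -91.2]
0.28 45 -35 [[1.08, -0.27, -0.92, -0.85, -1.2], [0.88, 0.22, -1.03, -
[... 927 characters left out ...]
.51, -0.83, -0.98]] [  3.  -42.3 -92.9]
0.36 45 -15 [None, [1.08, 0.22, -1.3, -1.75, -0.78], [0.78, -0.05, -0.93, -1.29, -0.69], [0.63, 0.05, -0.76, -1.28, -0.61]] [ 27.2 -42.2 -88.9]
0.36 45 -25 [[1.49, -0.49, -1.08, -0.74, -1.38], [1.11, 0.24, -1.22, -1.48, -0.79], [0.84, -0.0, -0.88, -1.16, -0.83], [0.7, 0.09, -0.72, -1.17, -0.77]] [ 20.5 -46.  -91.2]
0.36 45 -35 [[1.37, -0.32, -1.01, -0.73, -1.33], [1.1, 0.26, -1.13, -1.26, -0.83], [0.87, 0.06, -0.81, -1.05, -0.95], [0.73, 0.14, -0.66, -1.07, -0.91]] [ 13.1 -48.9 -93. ]
0.36 45 -45 [[1.27, -0.19, -0.94, -0.7, -1.33], [1.07, 0.3, -1.03, -1.08, -0.88], [0.87, 0.13, -0.74, -0.95, -1.05], [0.75, 0.2, -0.58, -0.97, -1.03]] [  4.8 -50.4 -94. ]
```

```bash
cat >> h.py <<'E'
def tool2(tau,ph):
    t,p=np.radians([tau,ph]);d=np.array([np.sin(t)*np.cos(p),np.sin(t)*np.sin(p),-np.cos(t)])
    y=np.array([np.sin(p),-np.cos(p),0])
    return R.from_matrix(np.c_[np.cross(y,d),y,d])
E
python3 - <<'E'
from h import *
s=get_state();R0=R.from_euler('xyz',s['ee_rot']);T=tool2(38,-45)
print(T.as_matrix().round(3));v=(T*R0.inv()).as_rotvec(degrees=True);print(v.round(2),np.linalg.norm(v))
E
```

```text
[[ 0.557 -0.707  0.435]
 [-0.557 -0.707 -0.435]
 [ 0.616  0.    -0.788]]
[-36.12 -14.48  42.99] 57.98987161689439
```

Request:
{"fn": "apply_moves", "kwargs": {"steps": [{"translation": [-0.005, 0.02, -0.01], "rotation": [-0.06, -0.024, 0.072]}, {"translation": [-0.01, 0.04, -0.02], "rotation": [-0.12, -0.048, 0.143]}, {"translation": [-0.015, 0.06, -0.03], "rotation": [-0.181, -0.072, 0.215]}, {"translation": [-0.02, 0.08, -0.04], "rotation": [-0.241, -0.096, 0.287]}, {"translation": [-0.025, 0.1, -0.04], "rotation": [-0.301, -0.12, 0.358]}, {"translation": [-0.03, 0.12, -0.05], "rotation": [-0.361, -0.145, 0.43]}, {"translation": [-0.035, 0.14, -0.06], "rotation": [-0.421, -0.169, 0.502]}, {"translation": [-0.04, 0.16, -0.07], "rotation": [-0.482, -0.193, 0.573]}, {"translation": [-0.045, 0.18, -0.08], "rotation": [-0.542, -0.217, 0.645]}, {"translation": [-0.05, 0.19, -0.08], "rotation": [-0.602, -0.241, 0.717]}], "jaw": 1, "newtons": 10}}

```text
t: 7.75
eef_pos: [0.4415, -0.0468, 0.1995]
ee_rot: [-3.075, -0.332, -1.199]
force: [-0.1, 0.9, 0.4]
width: 0.0003
gripper_force: 0.0
```

```bash
python3 - <<'E'
from h import *
s=get_state();print({k:np.round(s[k],4).tolist() for k in('t','q','eef_pos','ee_rot','width','force')})
R0=R.from_euler('xyz',s['ee_rot']);d=R0.as_matrix()[:,2]
for L in np.arange(.24,.4,.02): print(L.round(2),ik(s['eef_pos'],d,L).round(3))
v=(tool2(38,-45)*R0.inv()).as_rotvec(degrees=True)/30;print(v.round(3))
E
```

```text
{'t': 7.75, 'q': [0.6367, -0.1152, -0.8209, 0.4258, -0.9325, -0.5214], 'eef_pos': [0.4415, -0.0468, 0.1995], 'ee_rot': [-3.0748, -0.3325, -1.199], 'width': 0.0003, 'force': [-0.1125, 0.9401, 0.4231]}
0.24 [ 0.551 -0.084 -0.612 -0.389 -1.068]
0.26 [ 0.571 -0.089 -0.62  -0.388 -1.072]
0.28 [ 0.59  -0.095 -0.627 -0.387 -1.077]
0.3 [ 0.609 -0.1   -0.635 -0.386 -1.081]
0.32 [ 0.629 -0.105 -0.642 -0.385 -1.086]
0.34 [ 0.649 -0.11  -0.649 -0.383 -1.09 ]
0.36 [ 0.669 -0.114 -0.655 -0.382 -1.094]
0.38 [ 0.689 -0.119 -0.662 -0.38  -1.099]
0.4 [ 0.71  -0.123 -0.668 -0.378 -1.103]
[-0.594 -0.253  0.721]
```

```bash
cat >> h.py <<'E'
from scipy.optimize import least_squares
def fk(q,L=.3,s2=.19,a=.6,b=.4633,H=-.1785,off=.1914):
    q1,q2,q3,q4,q5=q[:5];dl=q2-q3;ca,sa=np.cos(q1),np.sin(q1);u=np.array([ca,sa,0]);z=np.array([0,0,1.])
    f=u*np.cos(dl)-z*np.sin(dl);g=-u*np.sin(dl)-z*np.cos(dl);l=np.array([-sa,ca,0])
    k=g*np.cos(q4)-l*np.sin(q4);w=-(l*np.cos(q4)+g*np.sin(q4))
    d=f*np.cos(q5)-k*np.sin(q5)
    return z*(H+L)-l*(off-s2)+a*(u*np.sin(q2)+z*np.cos(q2))+b*f+s2*w+L*d,d
E
python3 - <<'E'
from h import *
q=[0.6367,-0.1152,-0.8209,0.4258,-0.9325];x=np.array([.4415,-.0468,.1995]);d=R.from_euler('xyz',[-3.0748,-.3325,-1.199]).as_matrix()[:,2]
print(d,fk(q)[1])
r=least_squares(lambda p:fk(q,*p)[0]-x,[.3,.1]);print(r.x,r.fun)
E
```

```text
[ 0.18049878 -0.27918063 -0.94312161] [ 0.18046625 -0.27911978 -0.94314584]
[0.37983349 0.19290578] [ 0.00024819  0.00011687 -0.00021403]
```

```bash
cat >> h.py <<'E'
LO=np.array([-3.07,-1.43,-1.02,-3.03,-3.05])+.02;HI=np.array([3.07,2.12,1.25,1.67,0])-.02
def nik(x,d,q0):
    def f(q):
        p,e=fk(q,.38,.1914);return np.r_[(p-x)*5,e-d]
    r=least_squares(f,np.clip(q0,LO+.01,HI-.01),bounds=(LO,HI));return r.x,np.abs(r.fun).max()
E
python3 - <<'E'
from h import *
P=[(.487,-.02,.05),(.51,-.02,.12),(.57,-.02,.18),(.64,-.02,.19)]
for tau in(25,30,35,40,50):
    for ph in(-90,-70,-45,-20,0,20,45,70,90):
        d=tool2(tau,ph).as_matrix()[:,2];q=np.array([.6,0,-.8,.4,-.9]);o=[]
        for p in P:
            c=[nik(np.array(p),d,g) for g in(q,[.6,0,-.8,1,-.5],[0,.1,-.6,-1,-.6])]
            c=min(c,key=lambda t:t[1]+ .001*np.abs(t[0]-q).sum());o.append(c);q=c[0]
        m=max(c[1] for c in o)
        if m<.01: print(tau,ph,[c[0].round(2).tolist() for c in o])
        else: print(tau,ph,'bad',[round(c[1],3) for c in o])
E
```

```text
25 -90 [[0.62, 0.33, -0.79, 0.51, -0.78], [0.6, 0.26, -0.66, 0.44, -0.96], [0.54, 0.28, -0.46, 0.42, -1.11], [0.49, 0.37, -0.29, 0.42, -1.15]]
25 -70 [[0.6, 0.24, -0.98, 0.79, -0.62], [0.62, 0.17, -0.82, 0.6, -0.8], [0.56, 0.19, -0.61, 0.54, -0.94], [0.5, 0.29, -0.46, 0.53, -0.97]]
25 -45 bad [np.float64(0.113), np.float64(0.004), np.float64(0.0), np.float64(0.0)]
25 -20 bad [np.float64(0.159), np.float64(0.062), np.float64(0.0), np.float64(0.0)]
25 0 bad [np.float64(0.097), np.float64(0.035), np.float64(0.0), np.float64(0.0)]
25 20 [[0.36, 0.1, -1.0, 0.1, -0.03], [0.34, -0.01, -0.82, -0.01, -0.32], [0.29, 0.01, -0.6, -0.05, -0.52], [0.24, 0.12, -0.44, -0.08, -0.57]]
25 45 [[0.07, 0.17, -0.6, -0.58, -0.53], [0.1, 0.08, -0.53, -0.45, -0.66], [0.1, 0.1, -0.37, -0.39, -0.79], [0.09, 0.2, -0.22, -0.37, -0.84]]
25 70 [[-0.03, 0.27, -0.45, -0.59, -0.8], [-0.01, 0.19, -0.37, -0.52, -0.93], [-0.0, 0.21, -0.2, -0.47, -1.06], [0.0, 0.3, -0.05, -0.46, -1.11]]
25 90 [[-0.03, 0.34, -0.36, -0.54, -0.96], [-0.02, 0.27, -0.26, -0.49, -1.1], [-0.02, 0.29, -0.08, -0.46, -1.24], [-0.01, 0.39, 0.08, -0.
[... 3656 characters left out ...]
), np.float64(0.021)]
50 0 bad [np.float64(0.0), np.float64(0.009), np.float64(0.083), np.float64(0.094)]
50 20 [[-0.55, 0.24, -0.73, -1.62, -0.64], [-0.3, 0.03, -0.65, -1.33, -0.49], [-0.06, -0.02, -0.56, -1.01, -0.37], [-0.02, 0.07, -0.45, -0.94, -0.35]]
50 45 [[-0.51, 0.34, -0.54, -1.25, -0.89], [-0.42, 0.2, -0.48, -1.14, -0.91], [-0.33, 0.16, -0.35, -1.05, -0.92], [-0.27, 0.23, -0.23, -1.02, -0.9]]
50 70 [[-0.43, 0.46, -0.34, -1.0, -1.14], [-0.4, 0.36, -0.27, -0.95, -1.22], [-0.35, 0.33, -0.13, -0.93, -1.28], [-0.31, 0.4, 0.01, -0.92, -1.29]]
50 90 [[-0.34, 0.56, -0.18, -0.84, -1.33], [-0.33, 0.47, -0.11, -0.82, -1.42], [-0.3, 0.46, 0.05, -0.82, -1.52], [-0.27, 0.54, 0.21, -0.83, -1.56]]
```

```bash
cat >> h.py <<'E'
T=R.from_matrix(-tool2(45,40).as_matrix()@np.diag([1,1,-1]))
M=T.as_matrix();LEAD=-21*M[:,1]/1000-9.5*M[:,0]/1000
def path(th,w=.014,hx=.627):
    n=np.array([-np.sin(th),-np.cos(th)]);e=np.array([-np.cos(th),np.sin(th)])
    s=np.array([M[0,2],M[2,2]]);s/=np.hypot(*s)
    c=np.array([hx,.071])+.129*e+.0095*n+(w*s if th<np.arctan2(-s[1],s[0]) else -w*e)
    x=c[0]-LEAD[0];return np.array([x,-.0015+.037*(x-.489),c[1]-LEAD[2]])
E
python3 - <<'E'
from h import *
s=get_state();R0=R.from_euler('xyz',s['ee_rot']);print(M.round(3),LEAD.round(4))
v=(T*R0.inv()).as_rotvec(degrees=True);print(v.round(1),np.linalg.norm(v),s['eef_pos'])
q=np.array([-.1,.1,-.5,-.8,-.7])
for x in [(.43,.04,.15),(.43,.04,.034)]: q,e=nik(np.array(x),M[:,2],q);print(q.round(2),round(e,4))
for th in np.arange(0,1.9,.2):
    p=path(th);q,e=nik(p,M[:,2],q);print(round(th,2),p.round(4),q.round(2),round(e,4))
ct=camera_model('top')
print([plane(ct,u,.074)[:2].round(3) for u in((211,240),(245,222),(266,268),(230,283))])
E
```

```text
[[-0.542 -0.643  0.542]
 [-0.455  0.766  0.455]
 [-0.707  0.    -0.707]] [ 0.0186 -0.0118  0.0067]
[ 66.7 -12.8 -62.4] 92.27826110588126 [ 0.44150386 -0.04676274  0.19949957]
[-0.11 -0.12 -0.68 -0.98 -0.67] 0.0
[-0.37  0.22 -0.71 -1.34 -0.69] 0.0
0.0 [ 0.4879 -0.0015  0.0437] [-0.37  0.27 -0.59 -1.25 -0.71] 0.0
0.2 [ 0.4886 -0.0015  0.0695] [-0.33  0.2  -0.58 -1.18 -0.71] 0.0
0.4 [ 0.4944 -0.0013  0.0947] [-0.29  0.14 -0.56 -1.12 -0.72] 0.0
0.6 [ 0.505  -0.0009  0.1182] [-0.25  0.1  -0.54 -1.06 -0.72] 0.0
0.8 [ 5.202e-01 -3.000e-04  1.391e-01] [-0.22  0.08 -0.51 -1.01 -0.72] 0.0
1.0 [5.382e-01 3.000e-04 1.559e-01] [-0.19  0.07 -0.47 -0.97 -0.72] 0.0
1.2 [0.5578 0.001  0.168 ] [-0.16  0.08 -0.43 -0.94 -0.72] 0.0
1.4 [0.5794 0.0018 0.176 ] [-0.14  0.1  -0.4  -0.92 -0.72] 0.0
1.6 [0.6022 0.0027 0.1795] [-0.13  0.12 -0.36 -0.91 -0.72] 0.0
1.8 [0.6252 0.0035 0.1784] [-0.12  0.16 -0.32 -0.9  -0.71] 0.0
[array([0.438, 0.253]), array([0.488, 0.162]), array([0.365, 0.103]), array([0.324, 0.199])]
```

```bash
python3 - <<'E'
from h import *
s=get_state();R0=R.from_euler('xyz',s['ee_rot'])
y=M[:,1];d=np.array([0,0,-1.]);V=R.from_matrix(np.c_[np.cross(y,d),y,d])
v=(V*R0.inv()).as_rotvec(degrees=True);print(v.round(2),np.linalg.norm(v),(v/90).round(3))
v=(T*V.inv()).as_rotvec(degrees=True);print(v.round(2),(v/60).round(3))
E
```

```text
[ 20.71  -1.12 -71.22] 74.17463972088956 [ 0.23  -0.012 -0.791]
[ 28.93 -34.47  -0.  ] [ 0.482 -0.575 -0.   ]
```

Request:
{"fn": "apply_moves", "kwargs": {"steps": [{"translation": [0, 0, 0], "rotation": [0.023, -0.001, -0.079]}, {"translation": [0, 0, 0], "rotation": [0.046, -0.002, -0.158]}, {"translation": [0, 0, 0], "rotation": [0.069, -0.004, -0.237]}, {"translation": [0, 0, 0], "rotation": [0.092, -0.005, -0.316]}, {"translation": [0, 0, 0], "rotation": [0.115, -0.006, -0.396]}, {"translation": [0, 0, 0], "rotation": [0.138, -0.007, -0.475]}, {"translation": [0, 0, 0], "rotation": [0.161, -0.008, -0.554]}, {"translation": [0, 0, 0], "rotation": [0.184, -0.01, -0.633]}, {"translation": [0, 0, 0], "rotation": [0.207, -0.011, -0.712]}, {"translation": [0, 0, 0], "rotation": [0.23, -0.012, -0.791]}]}}

```text
t: 8.58
eef_pos: [0.4418, -0.0482, 0.2]
ee_rot: [-3.049, -0.213, -1.629]
force: [0.3, 0.3, -0.2]
width: 0.0006
gripper_force: 0.0
```

Request:
{"fn": "apply_moves", "kwargs": {"steps": [{"translation": [0, 0, 0], "rotation": [0.023, -0.001, -0.079]}, {"translation": [0, 0, 0], "rotation": [0.046, -0.002, -0.158]}, {"translation": [0, 0, 0], "rotation": [0.069, -0.004, -0.237]}, {"translation": [0, 0, 0], "rotation": [0.092, -0.005, -0.316]}, {"translation": [0, 0, 0], "rotation": [0.115, -0.006, -0.396]}, {"translation": [0, 0, 0], "rotation": [0.138, -0.007, -0.475]}, {"translation": [0, 0, 0], "rotation": [0.161, -0.008, -0.554]}, {"translation": [0, 0, 0], "rotation": [0.184, -0.01, -0.633]}, {"translation": [0, 0, 0], "rotation": [0.207, -0.011, -0.712]}, {"translation": [0, 0, 0], "rotation": [0.23, -0.012, -0.791]}]}}

```text
t: 9.42
eef_pos: [0.4419, -0.048, 0.2001]
ee_rot: [-3.075, -0.096, -2.039]
force: [0.4, 0.2, 0.3]
width: 0.0003
gripper_force: 0.0
```

Request:
{"fn": "apply_moves", "kwargs": {"steps": [{"translation": [0, 0, 0], "rotation": [0.023, -0.001, -0.079]}, {"translation": [0, 0, 0], "rotation": [0.046, -0.002, -0.158]}, {"translation": [0, 0, 0], "rotation": [0.069, -0.004, -0.237]}, {"translation": [0, 0, 0], "rotation": [0.092, -0.005, -0.316]}, {"translation": [0, 0, 0], "rotation": [0.115, -0.006, -0.396]}, {"translation": [0, 0, 0], "rotation": [0.138, -0.007, -0.475]}, {"translation": [0, 0, 0], "rotation": [0.161, -0.008, -0.554]}, {"translation": [0, 0, 0], "rotation": [0.184, -0.01, -0.633]}, {"translation": [0, 0, 0], "rotation": [0.207, -0.011, -0.712]}, {"translation": [0, 0, 0], "rotation": [0.23, -0.012, -0.791]}]}}

```text
t: 10.25
eef_pos: [0.4418, -0.0481, 0.2]
ee_rot: [3.139, 0.002, -2.45]
force: [-1.0, 0.5, 0.3]
width: 0.0005
gripper_force: 0.0
```

```bash
python3 - <<'E'
from h import *
s=get_state();print({k:np.round(s[k],4).tolist() for k in('t','q','eef_pos','ee_rot','width','force')})
R0=R.from_euler('xyz',s['ee_rot']);print(((T*R0.inv()).as_rotvec(degrees=True)/60).round(3))
E
```

```text
{'t': 10.25, 'q': [0.3348, -0.0092, -0.5078, -0.0036, -1.0718, -1.2126], 'eef_pos': [0.4418, -0.0481, 0.2], 'ee_rot': [3.1388, 0.0015, -2.4504], 'width': 0.0005, 'force': [-1.0156, 0.4569, 0.348]}
[ 0.477 -0.577  0.005]
```

Request:
{"fn": "apply_moves", "kwargs": {"steps": [{"translation": [0, 0.018, 0], "rotation": [0.048, -0.058, 0]}, {"translation": [-0.005, 0.035, 0], "rotation": [0.096, -0.115, 0]}, {"translation": [-0.007, 0.053, 0], "rotation": [0.144, -0.173, 0]}, {"translation": [-0.01, 0.07, 0], "rotation": [0.192, -0.23, 0]}, {"translation": [-0.012, 0.088, 0], "rotation": [0.24, -0.288, 0]}, {"translation": [-0.014, 0.106, 0], "rotation": [0.287, -0.345, 0]}, {"translation": [-0.017, 0.123, 0], "rotation": [0.335, -0.403, 0]}, {"translation": [-0.019, 0.14, 0], "rotation": [0.383, -0.46, 0]}, {"translation": [-0.022, 0.158, 0], "rotation": [0.431, -0.518, 0]}, {"translation": [-0.024, 0.176, 0], "rotation": [0.479, -0.576, 0.003]}]}}

```text
t: 11.08
eef_pos: [0.4358, -0.0039, 0.2003]
ee_rot: [3.14, 0.396, -2.447]
force: [-0.3, 0.1, 0.3]
width: 0.0007
gripper_force: 0.0
```

Request:
{"fn": "apply_moves", "kwargs": {"steps": [{"translation": [0, 0.018, 0], "rotation": [0.048, -0.058, 0]}, {"translation": [-0.005, 0.035, 0], "rotation": [0.096, -0.115, 0]}, {"translation": [-0.007, 0.053, 0], "rotation": [0.144, -0.173, 0]}, {"translation": [-0.01, 0.07, 0], "rotation": [0.192, -0.23, 0]}, {"translation": [-0.012, 0.088, 0], "rotation": [0.24, -0.288, 0]}, {"translation": [-0.014, 0.106, 0], "rotation": [0.287, -0.345, 0]}, {"translation": [-0.017, 0.123, 0], "rotation": [0.335, -0.403, 0]}, {"translation": [-0.019, 0.14, 0], "rotation": [0.383, -0.46, 0]}, {"translation": [-0.022, 0.158, 0], "rotation": [0.431, -0.518, 0]}, {"translation": [-0.024, 0.176, 0], "rotation": [0.479, -0.576, 0.003]}]}}

```text
t: 11.92
eef_pos: [0.4301, 0.0405, 0.2008]
ee_rot: [-3.14, 0.789, -2.442]
force: [-0.7, -0.2, -0.3]
width: 0.0007
gripper_force: 0.0
```

```bash
python3 - <<'E'
from h import *
s=get_state();print({k:np.round(s[k],4).tolist() for k in('t','q','eef_pos','ee_rot','width','force')})
R0=R.from_euler('xyz',s['ee_rot']);print(((T*R0.inv()).as_rotvec(degrees=True)/30).round(3))
o=np.zeros((600,720,3),np.uint8)
t=grab_frame('top');o[:300]=cv2.resize(t[140:265,200:500],(720,300),interpolation=cv2.INTER_CUBIC)
t=grab_frame('side');o[300:,:600]=cv2.resize(t[160:260,200:400],(600,300),interpolation=cv2.INTER_CUBIC)
cv2.imwrite('pics/c2.png',o)
E
```

```text
{'t': 11.9167, 'q': [-0.0057, -0.238, -0.6547, -0.823, -0.6757, -0.3317], 'eef_pos': [0.4301, 0.0405, 0.2008], 'ee_rot': [-3.1401, 0.7887, -2.4424], 'width': 0.0007, 'force': [-0.7157, -0.1645, -0.2985]}
[-0.003  0.006 -0.   ]
```

View pics/c2.png

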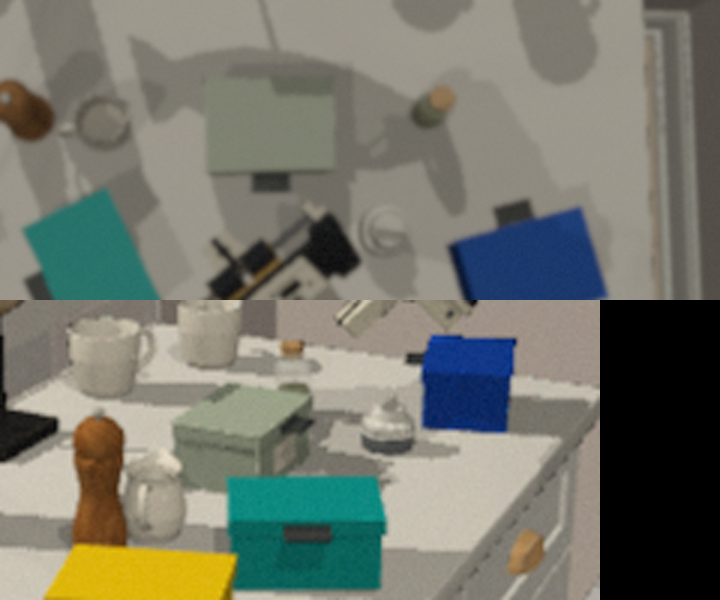

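```bash
python3 - <<'E'
from h import *
ct=camera_model('top');s=get_state();x=s['eef_pos']
print(proj(ct,x))
for k in(0,20,40): print(k,[proj(ct,x-M[:,2]*k/1000+h*M[:,1]/1000).round(1).tolist() for h in(-21,-7,7,21)])
t=grab_frame('top');g=cv2.cvtColor(t,cv2.COLOR_BGR2GRAY)
np.set_printoptions(linewidth=200);print(g[234:258,282:316])
E
```

```text
[290.57482123 241.98480111]
0 [[297.3, 236.4], [292.8, 240.1], [288.3, 243.8], [283.9, 247.6]]
20 [[301.2, 240.7], [296.7, 244.5], [292.2, 248.2], [287.6, 252.0]]
40 [[305.3, 245.1], [300.7, 248.9], [296.1, 252.7], [291.5, 256.6]]
[[151 151 152 150 151 152 152 151 151 150 147 138 128 124 125 126 124 123 123 124 125 125 124 125 124 124 124 124 125 123 123 124 123 121]
 [151 151 151 151 150 152 151 151 150 151 146 137 130 126 124 125 125 122 125 125 124 124 124 124 124 123 124 125 124 123 124 124 122 122]
 [151 151 151 152 151 151 152 151 151 148 145 138 134 131 126 125 123 123 124 124 125 125 123 125 124 124 125 124 124 123 123 124 123 121]
 [152 151 151 151 151 152 151 149 146 147 141 139 138 136 132 127 125 125 125 124 125 124 124 124 125 124 124 122 123 121 124 124 124 119]
 [152 151 150 151 152 150 146 140 135 138 138 140 140 140 136 132 128 125 124 124 124 125 123 124 123 122 118 115 117 122 122 121 120 112]
 [152 151 151 151 150 146 137 120 112 121 133 139 143 141 141 136 131 127 123 123 125 125 122 122 120 112 102  97 105 115 120 120 111 100]
 [152 152 151 151 149 139 122  95  
[... 1767 characters left out ...]
 52]
 [150 151 151 151 150 148 146 137 127 115  95  71  46  35  31  32  40  52  57  60  63  66  56  42  32  39  54  71  83  84  75  60  50  53]
 [150 152 151 151 150 149 142 127 107  86  64  43  34  31  30  30  37  47  56  66  81  89  81  62  51  60  76  84  84  74  57  49  53  78]
 [150 151 152 151 149 144 131 107  80  56  40  33  30  29  29  31  34  37  48  73 101 116 109  89  79  80  85  82  71  57  49  57  80 106]
 [151 151 150 148 143 133 110  80  55  36  31  29  28  30  26  32  28  32  40  72 108 128 126 112  97  89  79  67  55  53  62  88 108 124]
 [151 150 150 147 132 110  81  53  38  29  26  30  29  33  30  27  22  24  32  59  97 123 130 117  98  79  62  50  51  71  95 115 129 137]]
```

```bash
cat >> h.py <<'E'
LEAD=-5.5*M[:,1]/1000-9.5*M[:,0]/1000
_p=path
def path(th,**k):
    x=_p(th,**k);x[1]=-.0135+.037*(x[0]-.499);return x
E
python3 - <<'E'
from h import *
q=np.array([-.1,.1,-.5,-.8,-.7])
for x in [(.445,.025,.15),(.445,.025,.034),(.499,-.0135,.034)]: q,e=nik(np.array(x),M[:,2],q);print(q.round(2),round(e,4))
for th in np.arange(0,1.95,.1):
    p=path(th);q,e=nik(p,M[:,2],q);print(round(th,2),p.round(4),((p-path(0))/.25).round(3),round(e,4))
print(q.round(2))
E
```

```text
[-0.17 -0.08 -0.64 -0.99 -0.7 ] 0.0
[-0.38  0.24 -0.68 -1.32 -0.7 ] 0.0
[-0.39  0.31 -0.56 -1.25 -0.72] 0.0
0.0 [ 0.4978 -0.0135  0.0437] [0. 0. 0.] 0.0
0.1 [ 0.4975 -0.0136  0.0566] [-0.001 -0.     0.052] 0.0
0.2 [ 0.4985 -0.0135  0.0695] [0.003 0.    0.103] 0.0
0.3 [ 0.5008 -0.0134  0.0822] [0.012 0.    0.154] 0.0
0.4 [ 0.5043 -0.0133  0.0947] [0.026 0.001 0.204] 0.0
0.5 [ 0.5091 -0.0131  0.1067] [0.045 0.002 0.252] 0.0
0.6 [ 0.515  -0.0129  0.1182] [0.069 0.003 0.298] 0.0
0.7 [ 0.522  -0.0126  0.129 ] [0.097 0.004 0.341] 0.0
0.8 [ 0.5301 -0.0123  0.1391] [0.129 0.005 0.382] 0.0
0.9 [ 0.5392 -0.012   0.1483] [0.165 0.006 0.419] 0.0
1.0 [ 0.5482 -0.0117  0.1559] [0.201 0.007 0.449] 0.0
1.1 [ 0.5577 -0.0113  0.1625] [0.239 0.009 0.475] 0.0
1.2 [ 0.5678 -0.011   0.168 ] [0.28  0.01  0.497] 0.0
1.3 [ 0.5784 -0.0106  0.1726] [0.322 0.012 0.516] 0.0
1.4 [ 0.5894 -0.0102  0.176 ] [0.366 0.014 0.529] 0.0
1.5 [ 0.6007 -0.0097  0.1783] [0.412 0.015 0.539] 0.0
1.6 [ 0.6122 -0.0093  0.1795] [0.457 0.017 0.543] 0.0
1.7 [ 0.6237 -0.0089  0.1795] [0.504 0.019 0.544] 0.0
1.8 [ 0.6352 -0.0085  0.1784] [0.549 0.02  0.539] 0.0
1.9 [ 0.6465 -0.008   0.1762] [0.595 0.022 0.53 ] 0.0
[-0.14  0.2  -0.28 -0.9  -0.73]
```

Request:
{"fn": "apply_moves", "kwargs": {"steps": [{"translation": [0.01, -0.01, -0.07], "rotation": [0, 0, 0]}, {"translation": [0.02, -0.02, -0.15], "rotation": [0, 0, 0]}, {"translation": [0.03, -0.03, -0.23], "rotation": [0, 0, 0]}, {"translation": [0.04, -0.04, -0.31], "rotation": [0, 0, 0]}, {"translation": [0.05, -0.05, -0.39], "rotation": [0, 0, 0]}, {"translation": [0.06, -0.06, -0.47], "rotation": [0, 0, 0]}, {"translation": [0.06, -0.06, -0.54], "rotation": [0, 0, 0]}, {"translation": [0.06, -0.06, -0.6], "rotation": [0, 0, 0]}, {"translation": [0.06, -0.06, -0.64], "rotation": [0, 0, 0]}, {"translation": [0.06, -0.062, -0.667], "rotation": [-0.003, 0.006, 0]}]}}

```text
t: 12.9
eef_pos: [0.4439, 0.0243, 0.0314]
ee_rot: [3.137, 0.778, -2.446]
force: [0.3, 0.6, -0.5]
width: 0.0005
gripper_force: 0.0
```

Request:
{"fn": "apply_moves", "kwargs": {"steps": [{"translation": [0.03, -0.021, 0.003], "rotation": [0, 0, 0]}, {"translation": [0.06, -0.042, 0.003], "rotation": [0, 0, 0]}, {"translation": [0.09, -0.063, 0.003], "rotation": [0, 0, 0]}, {"translation": [0.12, -0.084, 0.003], "rotation": [0, 0, 0]}, {"translation": [0.14, -0.1, 0.003], "rotation": [0, 0, 0]}, {"translation": [0.16, -0.115, 0.003], "rotation": [0, 0, 0]}, {"translation": [0.18, -0.13, 0.003], "rotation": [0, 0, 0]}, {"translation": [0.195, -0.14, 0.003], "rotation": [0, 0, 0]}, {"translation": [0.208, -0.148, 0.003], "rotation": [0, 0, 0]}, {"translation": [0.216, -0.152, 0.003], "rotation": [0, 0, 0]}]}}

```text
t: 13.73
eef_pos: [0.4967, -0.0127, 0.0332]
ee_rot: [3.137, 0.78, -2.444]
force: [-8.9, 0.7, 1.7]
width: 0.0003
gripper_force: 3.6
```

```bash
python3 - <<'E'
from h import *
s=get_state();print({k:np.round(s[k],4).tolist() for k in('t','q','eef_pos','ee_rot','width','force')})
o=np.zeros((600,720,3),np.uint8)
t=grab_frame('top');o[:300]=cv2.resize(t[165:265,240:480],(720,300),interpolation=cv2.INTER_CUBIC)
t=grab_frame('side');o[300:]=cv2.resize(t[170:245,240:420],(720,300),interpolation=cv2.INTER_CUBIC)
cv2.imwrite('pics/c3.png',o)
E
```

```text
{'t': 13.7333, 'q': [-0.3834, 0.3041, -0.5626, -1.2445, -0.7179, 0.508], 'eef_pos': [0.4967, -0.0127, 0.0332], 'ee_rot': [3.1372, 0.7805, -2.4437], 'width': 0.0003, 'force': [-8.8877, 0.6827, 1.7065]}
```

View pics/c3.png

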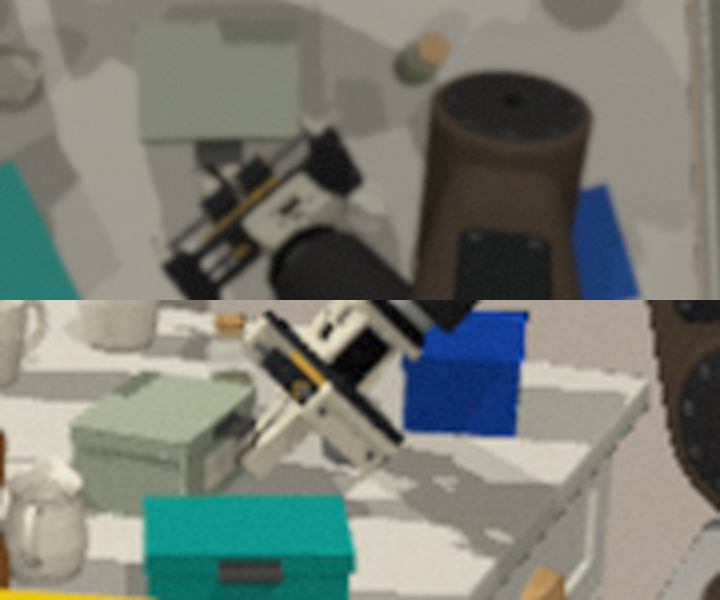

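The side view shows broad white fingers that nearly reach the tin front, and the tool reads −8.9 N in x. The tip is therefore touching the tin, so the fingers really are 42 mm wide. I'll back off 10 mm and lift on the path worked out for that width.

Request:
{"fn": "apply_moves", "kwargs": {"steps": [{"translation": [-0.02, 0.01, 0], "rotation": [0, 0, 0]}, {"translation": [-0.04, 0.02, 0], "rotation": [0, 0, 0]}, {"translation": [-0.045, 0.03, 0], "rotation": [0, 0, 0]}, {"translation": [-0.045, 0.04, 0], "rotation": [0, 0, 0]}, {"translation": [-0.045, 0.045, 0], "rotation": [0, 0, 0]}, {"translation": [-0.045, 0.045, 0.01], "rotation": [0, 0, 0]}, {"translation": [-0.045, 0.045, 0.02], "rotation": [0, 0, 0]}, {"translation": [-0.045, 0.045, 0.03], "rotation": [0, 0, 0]}, {"translation": [-0.045, 0.045, 0.035], "rotation": [0, 0, 0]}, {"translation": [-0.045, 0.045, 0.04], "rotation": [0, 0, 0]}]}}

```text
t: 14.67
eef_pos: [0.4878, -0.0023, 0.0444]
ee_rot: [-3.141, 0.782, -2.442]
force: [-0.1, 0.6, -0.2]
width: 0.0001
gripper_force: 0.2
```

```bash
python3 - <<'E'
from h import *
s=get_state();print({k:np.round(s[k],4).tolist() for k in('t','q','eef_pos','ee_rot','force')})
t=grab_frame('top').astype(int);ct=camera_model('top')
m=(t[...,1]-t[...,2]>=1)&(t[...,1]-t[...,0]>8)&(t[...,1]<135);roi=np.zeros(m.shape,bool);roi[165:216,280:345]=1
m=cv2.morphologyEx((m&roi).astype(np.uint8),cv2.MORPH_OPEN,np.ones((5,5)))
c=max(cv2.findContours(m,0,1)[0],key=cv2.contourArea)
print(cv2.minAreaRect(np.array([plane(ct,q[0],.074)[:2] for q in c]).astype(np.float32)*1000))
E
```

```text
{'t': 14.6667, 'q': [-0.3605, 0.2612, -0.5853, -1.2392, -0.7074, 0.4767], 'eef_pos': [0.4878, -0.0023, 0.0444], 'ee_rot': [-3.1405, 0.7821, -2.4416], 'force': [-0.123, 0.6312, -0.2331]}
((613.87841796875, -52.475738525390625), (24.954071044921875, 71.24034118652344), 0.3526516556739807)
```

Request:
{"fn": "apply_moves", "kwargs": {"steps": [{"translation": [0, 0, 0.026], "rotation": [0, 0, 0]}, {"translation": [-0.001, 0, 0.052], "rotation": [0, 0, 0]}, {"translation": [0.001, 0, 0.078], "rotation": [0, 0, 0]}, {"translation": [0.003, 0, 0.103], "rotation": [0, 0, 0]}, {"translation": [0.007, 0, 0.129], "rotation": [0, 0, 0]}, {"translation": [0.012, 0, 0.154], "rotation": [0, 0, 0]}, {"translation": [0.018, 0.001, 0.179], "rotation": [0, 0, 0]}, {"translation": [0.026, 0.001, 0.204], "rotation": [0, 0, 0]}, {"translation": [0.035, 0.002, 0.228], "rotation": [0, 0, 0]}, {"translation": [0.045, 0.002, 0.252], "rotation": [0, 0, 0]}]}}

```text
t: 15.55
eef_pos: [0.4985, -0.0018, 0.1072]
ee_rot: [3.141, 0.781, -2.443]
force: [-1.2, -0.1, -0.5]
width: 0.0005
gripper_force: 0.5
```

```bash
python3 - <<'E'
from h import *
s=get_state();print({k:np.round(s[k],4).tolist() for k in('t','eef_pos','ee_rot','force')})
o=np.zeros((600,720,3),np.uint8)
t=grab_frame('top');o[:300]=cv2.resize(t[165:265,240:480],(720,300),interpolation=cv2.INTER_CUBIC)
t=grab_frame('side');o[300:]=cv2.resize(t[160:235,240:420],(720,300),interpolation=cv2.INTER_CUBIC)
cv2.imwrite('pics/c4.png',o)
E
```

```text
{'t': 15.55, 'eef_pos': [0.4985, -0.0018, 0.1072], 'ee_rot': [3.1414, 0.7815, -2.4426], 'force': [-1.1501, -0.1173, -0.5011]}
```

View pics/c4.png

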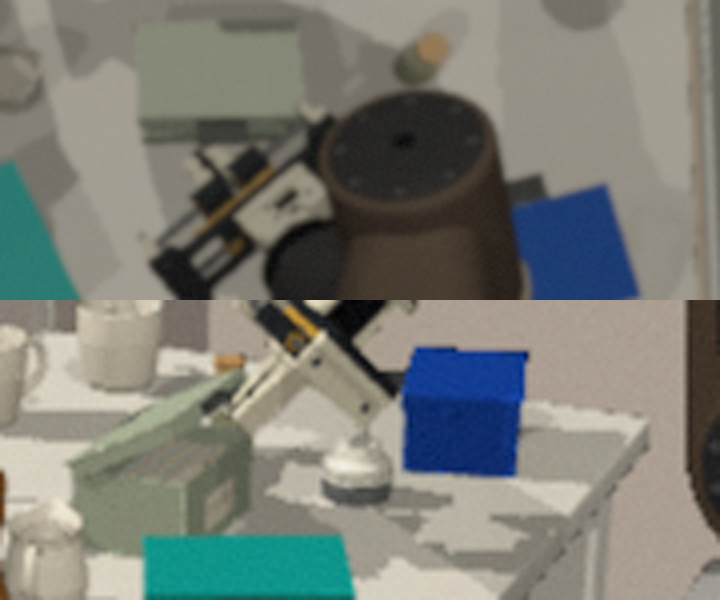

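The lid is open to about 0.5 rad, with the fingertip under the tab at side-crop (230,405). The timer is upright and the tin has not moved. I'll continue along the arc.

Request:
{"fn": "apply_moves", "kwargs": {"steps": [{"translation": [0.012, 0, 0.023], "rotation": [0, 0, 0]}, {"translation": [0.024, 0.001, 0.046], "rotation": [0, 0, 0]}, {"translation": [0.038, 0.001, 0.068], "rotation": [0, 0, 0]}, {"translation": [0.052, 0.002, 0.089], "rotation": [0, 0, 0]}, {"translation": [0.068, 0.002, 0.11], "rotation": [0, 0, 0]}, {"translation": [0.084, 0.003, 0.13], "rotation": [0, 0, 0]}, {"translation": [0.102, 0.003, 0.149], "rotation": [0, 0, 0]}, {"translation": [0.12, 0.004, 0.167], "rotation": [0, 0, 0]}, {"translation": [0.138, 0.005, 0.183], "rotation": [0, 0, 0]}, {"translation": [0.156, 0.005, 0.197], "rotation": [0, 0, 0]}]}}

```text
t: 16.48
eef_pos: [0.5384, -0.0005, 0.1569]
ee_rot: [-3.141, 0.782, -2.442]
force: [-0.2, -0.2, -0.3]
width: 0.0005
gripper_force: 0.3
```

Request:
{"fn": "apply_moves", "kwargs": {"steps": [{"translation": [0.019, 0.001, 0.014], "rotation": [0, 0, 0]}, {"translation": [0.038, 0.002, 0.026], "rotation": [0, 0, 0]}, {"translation": [0.058, 0.002, 0.037], "rotation": [0, 0, 0]}, {"translation": [0.079, 0.003, 0.048], "rotation": [0, 0, 0]}, {"translation": [0.1, 0.004, 0.058], "rotation": [0, 0, 0]}, {"translation": [0.121, 0.005, 0.067], "rotation": [0, 0, 0]}, {"translation": [0.143, 0.006, 0.074], "rotation": [0, 0, 0]}, {"translation": [0.165, 0.007, 0.08], "rotation": [0, 0, 0]}, {"translation": [0.188, 0.007, 0.086], "rotation": [0, 0, 0]}, {"translation": [0.211, 0.008, 0.09], "rotation": [0, 0, 0]}]}}

```text
t: 17.32
eef_pos: [0.5912, 0.0014, 0.1789]
ee_rot: [-3.141, 0.782, -2.442]
force: [-0.9, 0.1, 0.3]
width: 0.0006
gripper_force: 0.2
```

```bash
python3 - <<'E'
from h import *
s=get_state();print({k:np.round(s[k],4).tolist() for k in('t','q','eef_pos','ee_rot','force')})
o=np.zeros((600,720,3),np.uint8)
t=grab_frame('top');o[:300]=cv2.resize(t[145:245,240:480],(720,300),interpolation=cv2.INTER_CUBIC)
t=grab_frame('side');o[300:]=cv2.resize(t[150:225,240:420],(720,300),interpolation=cv2.INTER_CUBIC)
cv2.imwrite('pics/c5.png',o)
E
```

```text
{'t': 17.3167, 'q': [-0.1303, 0.1102, -0.3742, -0.9071, -0.7203, -0.1459], 'eef_pos': [0.5912, 0.0014, 0.1789], 'ee_rot': [-3.1413, 0.7819, -2.4423], 'force': [-0.8541, 0.0692, 0.3174]}
```

View pics/c5.png

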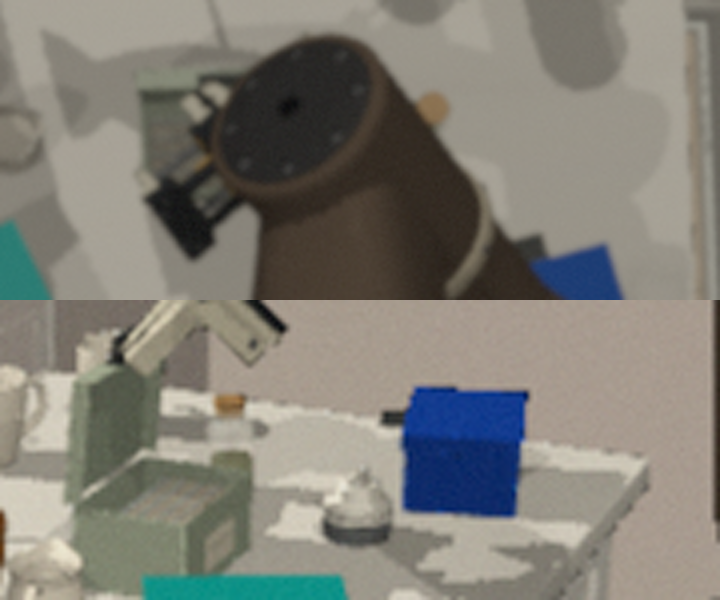

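The lid is nearly upright at side-crop (115,430), with the tip on the tab. I'll ease it past balance, hold, and then withdraw.

Request:
{"fn": "apply_moves", "kwargs": {"steps": [{"translation": [0.018, 0.001, 0.002], "rotation": [0, 0, 0]}, {"translation": [0.036, 0.001, 0.003], "rotation": [0, 0, 0]}, {"translation": [0.054, 0.002, 0.005], "rotation": [0, 0, 0]}, {"translation": [0.072, 0.003, 0.005], "rotation": [0, 0, 0]}, {"translation": [0.09, 0.004, 0.005], "rotation": [0, 0, 0]}, {"translation": [0.106, 0.004, 0.004], "rotation": [0, 0, 0]}, {"translation": [0.12, 0.005, 0.002], "rotation": [0, 0, 0]}, {"translation": [0.132, 0.005, 0.001], "rotation": [0, 0, 0]}, {"translation": [0.142, 0.006, -0.001], "rotation": [0, 0, 0]}, {"translation": [0.15, 0.006, -0.003], "rotation": [0, 0, 0]}]}}

```text
t: 18.25
eef_pos: [0.6283, 0.003, 0.1779]
ee_rot: [-3.141, 0.782, -2.442]
force: [-0.0, -0.1, 0.3]
width: 0.0004
gripper_force: 0.0
```

Request:
{"fn": "apply_moves", "kwargs": {"steps": [{"translation": [0, 0, 0], "rotation": [0, 0, 0]}, {"translation": [0, 0, 0], "rotation": [0, 0, 0]}, {"translation": [-0.02, 0, 0], "rotation": [0, 0, 0]}, {"translation": [-0.05, 0, 0.01], "rotation": [0, 0, 0]}, {"translation": [-0.1, 0, 0.04], "rotation": [0, 0, 0]}, {"translation": [-0.16, 0, 0.08], "rotation": [0, 0, 0]}, {"translation": [-0.24, 0, 0.12], "rotation": [0, 0, 0]}, {"translation": [-0.33, 0, 0.16], "rotation": [0, 0, 0]}, {"translation": [-0.42, 0, 0.2], "rotation": [0, 0, 0]}, {"translation": [-0.5, 0, 0.24], "rotation": [0, 0, 0]}]}}

```text
t: 19.08
eef_pos: [0.5009, 0.0029, 0.2384]
ee_rot: [-3.141, 0.782, -2.442]
force: [1.1, 0.2, -0.7]
width: 0.0005
gripper_force: 0.0
```

Request:
{"fn": "apply_moves", "kwargs": {"steps": [{"translation": [-0.05, -0.04, 0.02], "rotation": [0, 0, 0]}, {"translation": [-0.1, -0.08, 0.04], "rotation": [0, 0, 0]}, {"translation": [-0.12, -0.12, 0.06], "rotation": [0, 0, 0]}, {"translation": [-0.12, -0.18, 0.08], "rotation": [0, 0, 0]}, {"translation": [-0.12, -0.24, 0.08], "rotation": [0, 0, 0]}, {"translation": [-0.12, -0.3, 0.08], "rotation": [0, 0, 0]}, {"translation": [-0.12, -0.36, 0.08], "rotation": [0, 0, 0]}, {"translation": [-0.12, -0.42, 0.08], "rotation": [0, 0, 0]}, {"translation": [-0.12, -0.46, 0.08], "rotation": [0, 0, 0]}, {"translation": [-0.12, -0.48, 0.08], "rotation": [0, 0, 0]}]}}

```text
t: 19.92
eef_pos: [0.4724, -0.1181, 0.2581]
ee_rot: [-3.141, 0.782, -2.443]
force: [-0.4, -0.1, 0.3]
width: 0.0004
gripper_force: 0.0
```

Request:
{"fn": "apply_moves", "kwargs": {"steps": [{"translation": [0, 0, 0], "rotation": [0, 0, 0]}, {"translation": [0, 0, 0], "rotation": [0, 0, 0]}, {"translation": [0, 0, 0], "rotation": [0, 0, 0]}, {"translation": [0, 0, 0], "rotation": [0, 0, 0]}, {"translation": [0, 0, 0], "rotation": [0, 0, 0]}, {"translation": [0, 0, 0], "rotation": [0, 0, 0]}, {"translation": [0, 0, 0], "rotation": [0, 0, 0]}, {"translation": [0, 0, 0], "rotation": [0, 0, 0]}, {"translation": [0, 0, 0], "rotation": [0, 0, 0]}, {"translation": [0, 0, 0], "rotation": [0, 0, 0]}]}}

```text
t: 20.75
eef_pos: [0.4731, -0.117, 0.258]
ee_rot: [-3.141, 0.782, -2.442]
force: [0.4, -0.4, 0.4]
width: 0.0005
gripper_force: 0.0
```

```bash
python3 - <<'E'
from h import *
s=get_state();print({k:np.round(s[k],4).tolist() for k in('t','q','eef_pos','force')})
o=np.zeros((600,720,3),np.uint8)
t=grab_frame('top');o[:300]=cv2.resize(t[145:245,240:480],(720,300),interpolation=cv2.INTER_CUBIC)
t=grab_frame('side');o[300:]=cv2.resize(t[150:225,240:420],(720,300),interpolation=cv2.INTER_CUBIC)
cv2.imwrite('pics/c6.png',o)
E
```

```text
{'t': 20.75, 'q': [-0.4853, -0.0458, -0.3492, -0.8292, -1.0866, -0.0504], 'eef_pos': [0.4731, -0.117, 0.258], 'force': [0.3906, -0.3682, 0.3592]}
```

View pics/c6.png

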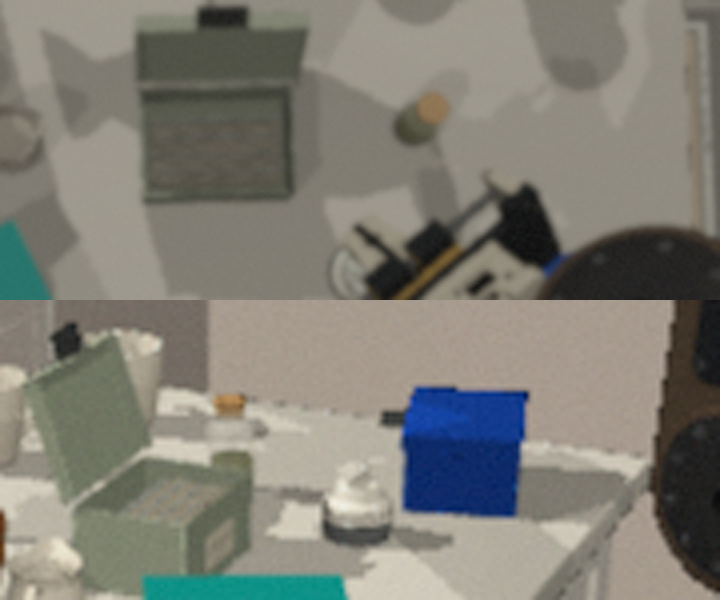

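The lid leans well back, with the tab at top-crop (222,16), and the timer is upright at side-crop (357,505). I'll wait a moment and check that the lid has stopped moving.

Request:
{"fn": "apply_moves", "kwargs": {"steps": [{"translation": [0, 0, 0], "rotation": [0, 0, 0]}, {"translation": [0, 0, 0], "rotation": [0, 0, 0]}, {"translation": [0, 0, 0], "rotation": [0, 0, 0]}, {"translation": [0, 0, 0], "rotation": [0, 0, 0]}, {"translation": [0, 0, 0], "rotation": [0, 0, 0]}, {"translation": [0, 0, 0], "rotation": [0, 0, 0]}, {"translation": [0, 0, 0], "rotation": [0, 0, 0]}, {"translation": [0, 0, 0], "rotation": [0, 0, 0]}, {"translation": [0, 0, 0], "rotation": [0, 0, 0]}, {"translation": [0, 0, 0], "rotation": [0, 0, 0]}]}}

```text
t: 21.68
eef_pos: [0.4731, -0.1171, 0.2581]
ee_rot: [-3.141, 0.782, -2.442]
force: [-0.5, 0.1, -1.0]
width: 0.0006
gripper_force: 0.0
```

Request:
{"fn": "apply_moves", "kwargs": {"steps": [{"translation": [0, 0, 0], "rotation": [0, 0, 0]}, {"translation": [0, 0, 0], "rotation": [0, 0, 0]}, {"translation": [0, 0, 0], "rotation": [0, 0, 0]}, {"translation": [0, 0, 0], "rotation": [0, 0, 0]}, {"translation": [0, 0, 0], "rotation": [0, 0, 0]}, {"translation": [0, 0, 0], "rotation": [0, 0, 0]}, {"translation": [0, 0, 0], "rotation": [0, 0, 0]}, {"translation": [0, 0, 0], "rotation": [0, 0, 0]}, {"translation": [0, 0, 0], "rotation": [0, 0, 0]}, {"translation": [0, 0, 0], "rotation": [0, 0, 0]}]}}

```text
t: 22.52
eef_pos: [0.4731, -0.117, 0.258]
ee_rot: [-3.141, 0.782, -2.442]
force: [-0.6, 0.5, -0.6]
width: 0.0004
gripper_force: 0.0
```

```bash
python3 - <<'E'
from h import *
s=get_state()
o=np.zeros((600,720,3),np.uint8)
t=grab_frame('top');o[:300]=cv2.resize(t[145:245,240:480],(720,300),interpolation=cv2.INTER_CUBIC)
d=grab_frame('side');o[300:]=cv2.resize(d[150:225,240:420],(720,300),interpolation=cv2.INTER_CUBIC)
p=cv2.imread('pics/c6.png')
for n,sl in(('top',np.s_[0:90,120:320]),('side lid',np.s_[310:520,20:170])):
    a=cv2.absdiff(o[sl],p[sl]);print(n,a.mean().round(2),a.max())
ct=camera_model('top');cs=camera_model('side')
g=cv2.cvtColor(t,cv2.COLOR_BGR2GRAY);m=np.zeros(g.shape,bool);m[140:156,300:330]=g[140:156,300:330]<55
v,u=np.nonzero(m);g2=cv2.cvtColor(d,cv2.COLOR_BGR2GRAY);m2=np.zeros(g2.shape,bool);m2[150:168,248:264]=g2[150:168,248:264]<60
v2,u2=np.nonzero(m2);P,e=tri(ct,(u.mean(),v.mean()),cs,(u2.mean(),v2.mean()));print(P.round(3),e.round(4))
th=np.pi-np.arctan2(P[2]-.071,P[0]-.627);print('lid angle approx',np.pi-(np.pi-th) if 0 else th, s['t'])
E
```

```text
top 0.89 7
side lid 1.78 10
[ 0.659 -0.018  0.185] 0.0014
lid angle approx 1.8441088600060234 22.5167
```

```bash
python3 -c "
from station import *
print(job_done())"
```

```text
the job is handed in; nothing more can be done
None
```

The job is handed in: the timer was slid upright to the right, about 137 mm from the tin's middle, and the lid rests still at about 1.90 rad (stop 1.92) with the arm clear; a fingertip briefly pushed the tin front at about 9 N, moving it less than about 2 mm by eye.

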